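Pin the weld jig shut at the stop

ROBOT

A 6-joint arm with a two-finger parallel gripper is mounted at the origin on the work surface. World frame = base frame: x ahead of the robot, y to its left, z up, the work surface at z = 0. Lengths are in mm, angles in rad, forces in N, time in s.
With the tool pointing down it reaches from about 350 to 975 mm from the base axis. Payload 7.1 kg.
Tool frame: the origin (TCP) lies between the finger pads; the fingertips stand 19 mm ahead of it and the grasp point (between the pads) is the TCP (nose_length is the distance from the TCP to the fingertips, in mm); z points along the fingers, y is the direction in which the jaws open and shut (so a half turn about z gives the same grasp; the last joint's range is limited). The gripper opens to 88 mm and grips with 3 to 60 N. Pads are 20 mm wide; open, the fingers measure 115 mm over their backs; the gripper's body (75 mm by 178 mm) begins 61 mm behind the grasp point.
Start: joints at [-1.167, 0.423, 1.63, -0, 1.089, -0.019], TCP at [256.462, -569.94, 241.675] pointing down, gripper open.
Joint ranges: [-3, 3], [-0.9, 2.11], [0.09, 2.58], [-1.31, 4.45], [0.11, 2.69], [-2.54, 2.54]. Speed limits (rad/s): [2.39, 2.39, 3.01, 3.14, 3.14, 3.14].

INTERFACE

Orientations are given as a unit quaternion [x, y, z, w].
In Python, from station import get_obs, read_camera, get_calibration, job_done, nose_length gives the robot as it stands. The module is installed in compiled form; this text tells all that it offers.
- The arm moves only by the tool apply_moves, never from a script. Its argument "motion" is a list of rows, each an object of numbers: "wx", "wy", "wz": the turn, a rotation vector about the tool's x, y, z in degrees; "x", "y", "z": the shift along the tool's x, y, z in m; "fingers": the finger opening in m, from 0 to 0.0878. A call has 1 to 12 rows; each row shifts and turns the pose as measured when the row begins, along the tool's axes as they then stand; what a row does not reach is not made up. A row lasts 1/12 s, in which the tool goes at most 41.7 mm and 7.16 degrees, less where a joint would pass 70% of its speed; a pose out of reach is approached as far as the arm can. A call with a gripper value outside its range is refused whole. The fingers move at their own pace and stop on an object; "squeeze" is the grip in N (left out, the last holds). Time passes only in rows, so rows that do not move let the fingers close. It gives the time, the measured TCP pose, the force and the opening at its end, in the units of the state.
- get_obs(): the state, without advancing time (a new reading comes with each control period).
- read_camera(name): name is "scene" or "top" or "wrist"; returns the picture (400x640x3 uint8, blue, green, red); there is no depth.
- get_calibration(name): a dict with "fx", "fy", "cx", "cy" (pixels), "T" (4x4, takes a point from camera to world coordinates); the wrist camera has in their place "mount" (4x4, takes a point from camera to tool coordinates, whose origin is the TCP and whose axes are the flange's). Camera axes: x right, y up, looking along -z (the intrinsics and any distortion apply to the point x, -y, -z); pixel columns grow to the right and rows downward; lengths in mm; the calibration is good to about 2 mm. The wrist camera is an equidistant fisheye: a pixel r from the principal point sees the ray r / f radians off the axis. A picture is of the moment at which its call begins: read the wrist's pose just before it. get_calibration takes no time and is no camera call.
- job_done(): hands the job in, once; it reports no verdict.
The state is a dict: "t": time; "q": joint angles; "qvel": joint speeds; "effort": joint torques, N m; "position": TCP position; "tcp_rot": TCP orientation; "ft_force": force on the tool from outside, world axes, zero at the start; "moment": the same for the moment, N m; "grip_width": finger opening in mm.
Only numpy, scipy, OpenCV 4.12 (cv2) and the standard library are available. Lean on these libraries where they do the work, as an engineer would, in place of code of your own. Each camera call takes 0.05 s, during which the arm holds its last target. There are 200 camera calls.

TASK

With the jig lid still open, slide the jig carriage along its rail until it is fully home against the end stop by the weld head, and only then swing the hinged lid down onto the carriage. Take the long round-knobbed pin from the stand, put it through the hole in the lid into the hole in the carriage, and push it down until its collar presses the sprung lid fully shut. Finish while still holding the pin pressed down, touching the jig only through the pin, with the carriage still home; leave everything else where it is.

Things in the scene. Friction and masses are not known exactly. Their poses are not given: they have to be found in the camera images.
- jig: Welding jig fixed to the table: grey aluminium base plate 100 x 500 x 8 mm carrying two rails. Origin on the table under the rails, about midway along the carriage's travel; z up. Its +y axis is the sliding direction, towards the end stop and the weld head.
- end_stop (a point): Middle of the end stop's face that the carriage meets, 23 mm above the table, at jig y = +132 mm; the stop is a dark steel bar 80 x 14 x 30 mm, top 38 mm above the table. Axes as the jig's.
- weld_head (a point): Top centre of the grey weld head column, 70 x 70 mm, 148 mm above the table, at jig y = +270 mm. From it a black holder (90 to 120 mm high, to jig y = +207 mm) and two copper electrodes (to jig y = +166 mm at 66 mm height) reach towards the stop. Fixed; keep clear of it.
- carriage (a joint): Travel of the steel carriage along jig +y (m): 0 farthest from the weld head, 0.142 hard against the end stop. Block 100 (x) x 120 (y) x 38 mm, top face 50 mm above the table, centre at jig x = 0, y = -70 mm + travel. It slides with about 3 N of friction and stays where it is left.
- carriage_post (a point): Centre of the top of the round upright steel post that moves the carriage: 14 mm diameter, 50 mm tall above a low ledge (ledge top 24 mm above the table), top 74 mm above the table; it stands 84 mm from the carriage's centre on the jig's -x side (27 mm clear of the block). Axes as the jig's.
- lid (a joint): Opening angle of the lid (rad): 0 fully shut against a hard stop, 1.55 widest; starts open. It shuts by pushing its outer (upper) face towards jig +y and down. Aluminium plate 90 mm wide (jig x), 8 mm thick, 6 to 115 mm from the hinge axis, which lies at mid-thickness; 0.2 kg. The hinge has about 0.12 N m of friction, so the lid stays where it is left.
- plunger_top (a point): Top of a small brass spring plunger (8 mm diameter) in the carriage's top, under the lid. When the lid is let go it holds it ajar at about 0.055 rad (about 5 mm up at the lid's hole, nearly level); about 5 to 7 N down at the lid's hole shuts the lid fully.
- lid_hinge (a point): Middle of the lid's hinge axis, 55 mm on the jig's -y side of the carriage's centre, 56 mm above the table; moves with the carriage. Axes as the jig's.
- lid_hole (a point): Centre of the pin hole in the lid, 13 mm diameter, right through, on the outer (upper) face, 60 mm above the table when fully shut; 95 mm from the hinge axis, 20 mm from the free edge. A 32 mm square window lies 27 to 59 mm from the hinge axis; from 62 to 85 mm the plate is solid. Turns with the lid.
- carriage_hole (a point): Centre of the mouth of the pin hole in the carriage's top face: 13 mm diameter, 30 mm deep, upright, 40 mm on the jig's +y side of the carriage's centre, 50 mm above the table. It lies under the lid's hole when the lid is down. z up.
- stand: Grey plastic pin stand fixed to the table, 120 x 50 x 40 mm, origin under its centre, two 13 mm through-holes at x = -32 and +32 mm: the pin stands in one, the plug in the other.
- pin: Long steel pin, loose, 70 to 120 g, upright in the stand: shank 10 mm diameter, 36 mm long, tapered foot; collar 24 mm diameter, 5 mm thick (36 to 41 mm above the origin), resting on the stand's top; ROUND knob 16 mm diameter, 41 to 73 mm above the origin, to grip. Origin at the tip of the foot, on the axis, 4 mm above the table at the start; z up to the knob.
- pin_tip (a point): Tip of the pin's foot, same as the pin's origin.
- plug: Bystander in the stand's other hole: steel plug with a SQUARE flat head 26 x 26 x 14 mm; leave it. Origin on its axis 36 mm below the head's underside.
- cell: Bystander: blue upright battery cell 18 mm diameter, 65 mm tall, origin under its centre.
- tape: Bystander: amber tape roll 60 mm diameter, 19 mm tall, lying flat, origin under its centre.
- bottle: Bystander: white bottle 52 mm diameter, 120 mm tall, origin under its centre.
- tray: Bystander: white compartment tray 100 x 150 x 30 mm, origin under its centre.
- tweezers: Bystander: steel tweezers 120 mm long lying flat, origin under the middle.
- driver: Bystander: screwdriver 150 mm long lying flat, origin under it.

How it is judged (in metres and radians):
On the way, in this order (a step that is already met when the one before it is completed fails the run):
1. the carriage is fully home against the end stop (within 4 mm) while the lid is still open (more than 0.5 rad) (value of joint carriage above 0.138 m and value of joint lid above 0.5 rad), for 0.2 s.
2. the lid has been swung down onto its spring plunger (below 0.1 rad), carriage home (value of joint lid below 0.1 rad and value of joint carriage above 0.138 m), for 0.2 s.
3. the pin stands through the lid's hole at least 10 mm into the carriage's hole (z of pin_tip in the frame of carriage_hole below -0.01 m and horizontal distance between pin_tip and carriage_hole below 0.005 m and value of joint lid below 0.1 rad), for 0.1 s.
At the end, for the whole second after the job is handed in: Carriage within 4 mm of the stop; lid under 0.02 rad; pin through both holes, tip 23 mm or more below the carriage top, within 4 mm of the hole axis, upright within 0.12 rad, still, pushing on the jig with over 2.5 N; fingers on the pin (over 1 N), not on the jig (under 1 N) (value of joint carriage above 0.138 m and value of joint lid below 0.02 rad and z of pin_tip in the frame of carriage_hole below -0.023 m and horizontal distance between pin_tip and carriage_hole below 0.004 m and angle between pin's own z axis and vertical below 0.12 rad and contact force between pin and jig above 2.5 N and contact force between the fingers and pin above 1 N and contact force between the fingers and jig below 1 N and linear speed of pin below 0.02 m/s); the arm keeps its last pose, push and grip.
It fails at once if a bystander is moved by more than 20 mm (distance of any of plug, cell, tape, bottle, tray, tweezers, driver from where it was at the start of the episode above 0.02 m).
It also fails if it takes over 70 s, if anything falls off the work surface, if the arm or the gripper's body presses on something with over 40 N, if the wrist force passes 120 N, or if a joint passes its speed limit or range.

## Working session

There is one attempt and no reset: what is moved stays moved. The work goes in short steps, Python scripts to look and compute and a tool call to move; the robot and the scene stay as the last step left them, time stands still between calls to the robot, and variables do not carry over. Pictures are saved under pics/ and viewed, about 8 in all and at most 12, crops included, and the job is handed in when it is done.

Besides the shell and the picture viewer there is one more tool, called after ">>>" by a JSON object that holds its "fn" and its "kwargs", one argument or row to a line. apply_moves: Moves the arm, as the interface text tells. Its arguments: {"type":"object","properties":{"motion":{"type":"array"},"squeeze":{"type":"number"}},"required":["motion"]}

```bash
mkdir -p pics
cat > h.py <<'E'
import numpy as np, cv2
from station import *
def shot(n,f):
    im=read_camera(n); cv2.imwrite('pics/'+f,im); return im
def ray(n,u,v):
    c=get_calibration(n); T=np.array(c['T'])
    d=np.array([(u-c['cx'])/c['fx'],-(v-c['cy'])/c['fy'],-1.])
    return T[:3,3],T[:3,:3]@d
def onz(n,u,v,z):
    o,d=ray(n,u,v); return o+d*(z-o[2])/d[2]
def proj(n,p):
    c=get_calibration(n); T=np.array(c['T']); q=T[:3,:3].T@(np.array(p,float)-T[:3,3])
    return c['cx']+c['fx']*q[0]/-q[2], c['cy']+c['fy']*-q[1]/-q[2]
E
python3 - <<'E'
from h import *
o=get_obs(); print(o)
shot('top','top0.png'); shot('scene','scene0.png')
for n in('top','scene','wrist'): print(get_calibration(n))
print(nose_length() if callable(nose_length) else nose_length)
E
```

```text
{'t': 0.0, 'q': array([-1.16702752e+00,  4.23844186e-01,  1.63068930e+00, -3.85022913e-05,
        1.08856800e+00, -1.90120691e-02]), 'qvel': array([4.02452130e-04, 7.45136903e-05, 9.56176551e-04, 1.09237315e-03,
       2.42765685e-03, 1.23293894e-03]), 'effort': array([ 4.71914682e-03, -5.44602942e+01, -2.73664963e+01,  6.44710497e-02,
        2.26577790e-02, -1.20667960e-04]), 'position': array([ 256.23904602, -569.486999  ,  240.89984902]), 'tcp_rot': array([ 9.77737965e-01,  2.09828270e-01, -1.60974745e-04, -7.37241265e-04]), 'ft_force': array([ 0.47746296, -0.14171836, -0.40020102]), 'moment': array([ 0.00538926, -0.02040325,  0.00488592]), 'grip_width': 87.96090865183878}
{'fx': 391.3769992495266, 'fy': 391.3769992495266, 'cx': 323.8302174679102, 'cy': 197.31893474608168, 'T': array([[-1.90464090e-02,  9.97513723e-01, -6.78498846e-02,
         4.92060926e+02],
       [-9.99699159e-01, -1.79512996e-02,  1.67135351e-02,
         2.55775917e+01],
       [ 1.54539870e-02,  6.81478054e-02,  9.97555538e-01,
         1.15011346e+03],
       [ 0.00000000e+00,  0.00000000e+00,  0.000000
[... 244 characters left out ...]
3262e-01,  3.70777460e-01, -5.23142140e-01,
        -6.56643419e+02],
       [ 1.96765656e-02,  8.01863226e-01,  5.97183556e-01,
         8.51056878e+02],
       [ 0.00000000e+00,  0.00000000e+00,  0.00000000e+00,
         1.00000000e+00]])}
{'fx': 309.70691628693146, 'fy': 309.70691628693146, 'cx': 319.6168384297113, 'cy': 201.6911663311647, 'mount': array([[ 5.36546523e-04,  9.56543090e-01,  2.91590515e-01,
         8.01650488e+01],
       [ 9.99999842e-01, -5.61507740e-04,  1.92019343e-06,
         9.87155725e-01],
       [ 1.65567079e-04,  2.91590468e-01, -9.56543241e-01,
        -1.43569909e+02],
       [ 0.00000000e+00,  0.00000000e+00,  0.00000000e+00,
         1.00000000e+00]])}
19.0
```

View pics/top0.png

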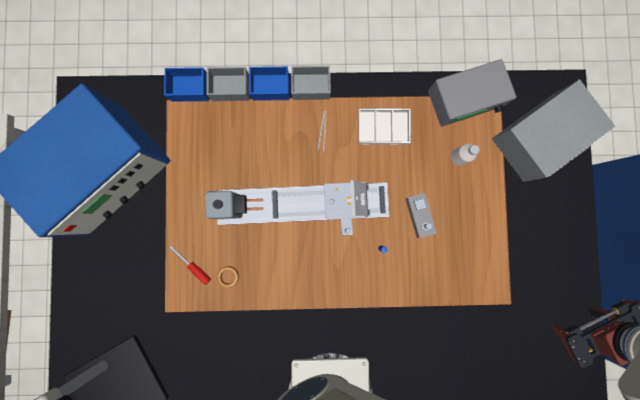

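View pics/scene0.png

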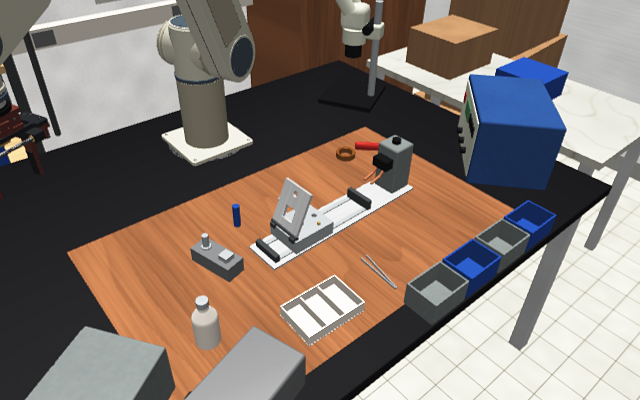

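The top view shows the jig lying along image row ~200: weld head at (225,204), end stop at (275,204), post at (347,226), stand at (421,215) with the round knob at about (427,226) and the square head at (420,204). I'll enlarge this area to get finer pixels.

Run:
```python
from h import *
im=cv2.imread('pics/top0.png')[170:260,195:445]
cv2.imwrite('pics/topc.png',cv2.resize(im,None,fx=3.2,fy=3.2,interpolation=cv2.INTER_CUBIC))
# base plate / first estimates
for nm,u,v,z in [('weld',217,203,148),('stopL',275,192,38),('stopR',275,217,38),('post',347,221,74),('knob',427,226,77),('plug',420,204,54)]:
    print(nm,onz('top',u,v,z).round(0))
```

```text
weld [551. 282. 148.]
stopL [585. 146.  38.]
stopR [514. 146.  38.]
post [499. -55.  74.]
knob [ 481. -274.   77.]
plug [ 543. -263.   54.]
```

View pics/topc.png

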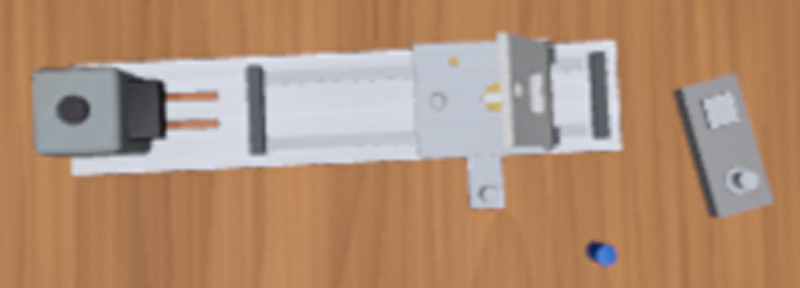

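Run:
```python
from h import *
P=lambda x,y,z: onz('top',195+(x+.5)/3.2-.5,170+(y+.5)/3.2-.5,z)
pts=dict(bpR1=(617,40,8),bpR2=(622,150,8),bpL2=(72,175,8),stopfT=(265,66,38),stopfB=(267,153,38),post=(488,194,74),chole=(437,101,50),carTL=(413,45,50),carBL=(418,158,50),knobtop=(743,176,77),knob2=(740,180,77),plug=(720,110,58),cell=(604,252,65))
for k,v in pts.items(): print(k,P(*v).round(1))
s=[pts]; 
a=P(*pts['bpR2']);b=P(*pts['bpL2']); d=b-a; print('len',np.linalg.norm(d),'yaw deg',np.degrees(np.arctan2(-d[0],d[1])))
```

```text
bpR1 [ 611.1 -181.5    8. ]
bpR2 [ 510.  -183.1    8. ]
bpL2 [496.8 317.2   8. ]
stopfT [590.2 138.5  38. ]
stopfB [512.8 137.6  38. ]
post [473.5 -54.7  74. ]
chole [555.5 -13.5  50. ]
carTL [605.4   6.7  50. ]
carBL [505.7   4.2  50. ]
knobtop [ 484.7 -273.9   77. ]
knob2 [ 481.3 -271.2   77. ]
plug [ 542.6 -261.1   58. ]
cell [ 421.5 -154.4   65. ]
len 500.45945478319106 yaw deg 1.517047308094374
```

Jig yaw is about 1.5°, carriage travel starts near 10 mm, and the post is at (473,-55). The sizes check: the plate measures 500 mm. I'll align the tool with the jig and move towards the post.

>>> {"fn": "apply_moves", "kwargs": {
  "motion": [
    {"wz":5.7},
    {"wz":5.7},
    {"wz":5.7},
    {"wz":5.6},
    {"x":0.015,"y":-0.034},
    {"x":0.015,"y":-0.034},
    {"x":0.015,"y":-0.034},
    {"x":0.015,"y":-0.034},
    {"x":0.015,"y":-0.034},
    {"x":0.015,"y":-0.034},
    {"x":0.015,"y":-0.034},
    {"x":0.015,"y":-0.034}
  ]
}}

```text
validation failed for argument at $.mo...
```

>>> {"fn": "apply_moves", "kwargs": {
  "motion": [
    {"wx":0,"wy":0,"wz":5.7,"x":0,"y":0,"z":0,"fingers":0.0878},
    {"wx":0,"wy":0,"wz":5.7,"x":0,"y":0,"z":0,"fingers":0.0878},
    {"wx":0,"wy":0,"wz":5.7,"x":0,"y":0,"z":0,"fingers":0.0878},
    {"wx":0,"wy":0,"wz":5.6,"x":0,"y":0,"z":0,"fingers":0.0878},
    {"wx":0,"wy":0,"wz":0,"x":0.015,"y":-0.034,"z":0,"fingers":0.0878},
    {"wx":0,"wy":0,"wz":0,"x":0.015,"y":-0.034,"z":0,"fingers":0.0878},
    {"wx":0,"wy":0,"wz":0,"x":0.015,"y":-0.034,"z":0,"fingers":0.0878},
    {"wx":0,"wy":0,"wz":0,"x":0.015,"y":-0.034,"z":0,"fingers":0.0878},
    {"wx":0,"wy":0,"wz":0,"x":0.015,"y":-0.034,"z":0,"fingers":0.0878},
    {"wx":0,"wy":0,"wz":0,"x":0.015,"y":-0.034,"z":0,"fingers":0.0878}
  ]
}}

```text
t: 0.93
position: [343.8, -361.8, 236.8]
tcp_rot: [1.0, -0.002, -0.002, -0.002]
ft_force: [0.3, -0.8, -0.4]
grip_width: 87.5
```

>>> {"fn": "apply_moves", "kwargs": {
  "motion": [
    {"wx":0,"wy":0,"wz":-1.75,"x":0,"y":0,"z":0,"fingers":0.0878},
    {"wx":0,"wy":0,"wz":0,"x":0.015,"y":-0.034,"z":0.005,"fingers":0.0878},
    {"wx":0,"wy":0,"wz":0,"x":0.015,"y":-0.034,"z":0.005,"fingers":0.0878},
    {"wx":0,"wy":0,"wz":0,"x":0.015,"y":-0.034,"z":0.005,"fingers":0.0878},
    {"wx":0,"wy":0,"wz":0,"x":0.015,"y":-0.034,"z":0.005,"fingers":0.0878},
    {"wx":0,"wy":0,"wz":0,"x":0.015,"y":-0.034,"z":0.005,"fingers":0.0878},
    {"wx":0,"wy":0,"wz":0,"x":0.015,"y":-0.034,"z":0.005,"fingers":0.0878},
    {"wx":0,"wy":0,"wz":0,"x":0.015,"y":-0.034,"z":0.005,"fingers":0.0878},
    {"wx":0,"wy":0,"wz":0,"x":0.01,"y":-0.034,"z":0.005,"fingers":0.0878},
    {"wx":0,"wy":0,"wz":0,"x":0.005,"y":-0.034,"z":0.005,"fingers":0.0878},
    {"wx":0,"wy":0,"wz":0,"x":0,"y":0,"z":0,"fingers":0.0878}
  ]
}}

```text
t: 1.85
position: [458.5, -33.0, 190.7]
tcp_rot: [1.0, 0.015, -0.001, -0.003]
ft_force: [-0.5, -0.6, 0.1]
grip_width: 87.7
```

```bash
cat >> h.py <<'E'
from scipy.spatial.transform import Rotation as R
def wray(u,v,o=None):
    o=o or get_obs(); c=get_calibration('wrist'); dx,dy=(u-c['cx']),(v-c['cy']); r=np.hypot(dx,dy); th=r/c['fx']
    d=np.array([np.sin(th)*dx/r,-np.sin(th)*dy/r,-np.cos(th)]); M=np.array(c['mount'])
    Rt=R.from_quat(o['tcp_rot']).as_matrix()
    return Rt@M[:3,3]+o['position'],Rt@M[:3,:3]@d
def wonz(u,v,z,o=None):
    p,d=wray(u,v,o); return p+d*(z-p[2])/d[2]
def yaw(o):
    m=R.from_quat(o['tcp_rot']).as_matrix(); return np.degrees(np.arctan2(m[1,0],m[0,0])), np.degrees(m[:2,2])
E
python3 - <<'E'
from h import *
o=get_obs(); print(o['position'],yaw(o)); im=shot('wrist','w1.png')
E
```

```text
[458.51913951 -32.95822173 190.66908611] (np.float64(1.68364306153277), array([-0.16539252,  0.30399608]))
```

View pics/w1.png

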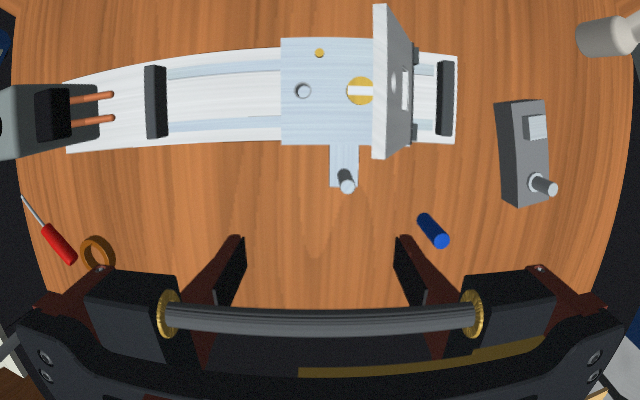

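The wrist view shows the post top at (348,187), carriage hole (303,91), lid nearly upright (upper edge near column 385), knob top (552,188), plug head (536,126).

Run:
```python
from h import *
o=get_obs()
for n,u,v,z in [('post',348,187,74),('chole',303,91,50),('knob',551,188,77),('plug',536,127,54),('stopfaceT',167,66,38),('stopfaceB',167,138,38)]: print(n,wonz(u,v,z,o).round(1))
# lid top-edge (near-side outer corner): intersect with plane x = jig -45 => x~511
p,d=wray(385,158,o); t=(511-p[0])/d[0]; print('lid corner',(p+d*t).round(0))
```

```text
post [473.5 -59.4  74. ]
chole [555.8 -17.1  50. ]
knob [ 483.2 -278.9   77. ]
plug [ 543.8 -263.2   54. ]
stopfaceT [587.8 124.4  38. ]
stopfaceB [512.4 125.2  38. ]
lid corner [511. -75. 144.]
```

>>> {"fn": "apply_moves", "kwargs": {
  "motion": [
    {"wx":0,"wy":0,"wz":0,"x":0.008,"y":0.024,"z":0,"fingers":0.0878},
    {"wx":0,"wy":0,"wz":0,"x":0,"y":0,"z":0,"fingers":0.0878},
    {"wx":0,"wy":0,"wz":0,"x":0,"y":0,"z":0.03,"fingers":0.0878},
    {"wx":0,"wy":0,"wz":0,"x":0,"y":0,"z":0.03,"fingers":0.0878},
    {"wx":0,"wy":0,"wz":0,"x":0,"y":0,"z":0.03,"fingers":0.0878},
    {"wx":0,"wy":0,"wz":0,"x":0,"y":0,"z":0.03,"fingers":0.0878},
    {"wx":0,"wy":0,"wz":0,"x":0,"y":0,"z":0,"fingers":0.0878},
    {"wx":0,"wy":0,"wz":0,"x":0,"y":0,"z":0,"fingers":0.0878}
  ]
}}

```text
t: 2.57
position: [468.5, -64.7, 69.2]
tcp_rot: [1.0, 0.013, 0.001, -0.001]
ft_force: [0.5, -0.3, 0.7]
grip_width: 87.9
```

>>> {"fn": "apply_moves", "kwargs": {
  "motion": [
    {"wx":0,"wy":0,"wz":0,"x":-0.002,"y":-0.007,"z":0.006,"fingers":0.0878},
    {"wx":0,"wy":0,"wz":0,"x":0,"y":0,"z":0,"fingers":0.01},
    {"wx":0,"wy":0,"wz":0,"x":0,"y":0,"z":0,"fingers":0.01},
    {"wx":0,"wy":0,"wz":0,"x":0,"y":0,"z":0,"fingers":0.01},
    {"wx":0,"wy":0,"wz":0,"x":0,"y":0,"z":0,"fingers":0.01},
    {"wx":0,"wy":0,"wz":0,"x":0,"y":0,"z":0,"fingers":0.01},
    {"wx":0,"wy":0,"wz":0,"x":0,"y":0,"z":0,"fingers":0.01},
    {"wx":0,"wy":0,"wz":0,"x":0,"y":0,"z":0,"fingers":0.01},
    {"wx":0,"wy":0,"wz":0,"x":0,"y":0,"z":0,"fingers":0.01}
  ],
  "squeeze": 10
}}

```text
t: 3.32
position: [470.2, -58.7, 70.5]
tcp_rot: [1.0, 0.012, 0.007, -0.0]
ft_force: [-0.6, -0.0, 1.1]
grip_width: 38.1
```

>>> {"fn": "apply_moves", "kwargs": {
  "motion": [
    {"wx":0,"wy":0,"wz":0,"x":-0.003,"y":0,"z":0.008,"fingers":0.01},
    {"wx":0,"wy":0,"wz":0,"x":0,"y":0,"z":0,"fingers":0.01},
    {"wx":0,"wy":0,"wz":0,"x":0,"y":0,"z":0,"fingers":0.01},
    {"wx":0,"wy":0,"wz":0,"x":0,"y":0,"z":0,"fingers":0.01},
    {"wx":0,"wy":0,"wz":0,"x":0,"y":0,"z":0,"fingers":0.01},
    {"wx":0,"wy":0,"wz":0,"x":0,"y":0,"z":0,"fingers":0.01},
    {"wx":0,"wy":0,"wz":0,"x":0,"y":0,"z":0,"fingers":0.01}
  ]
}}

```text
t: 3.9
position: [467.1, -58.5, 61.5]
tcp_rot: [1.0, 0.012, 0.007, -0.0]
ft_force: [0.6, -0.4, 0.6]
grip_width: 14.0
```

>>> {"fn": "apply_moves", "kwargs": {
  "motion": [
    {"wx":0,"wy":0,"wz":0,"x":0,"y":-0.012,"z":0,"fingers":0.01},
    {"wx":0,"wy":0,"wz":0,"x":0,"y":-0.02,"z":0,"fingers":0.01},
    {"wx":0,"wy":0,"wz":0,"x":0,"y":-0.02,"z":0,"fingers":0.01},
    {"wx":0,"wy":0,"wz":0,"x":0,"y":-0.02,"z":0,"fingers":0.01},
    {"wx":0,"wy":0,"wz":0,"x":0,"y":-0.02,"z":0,"fingers":0.01},
    {"wx":0,"wy":0,"wz":0,"x":0,"y":-0.015,"z":0,"fingers":0.01},
    {"wx":0,"wy":0,"wz":0,"x":0,"y":-0.006,"z":0,"fingers":0.01},
    {"wx":0,"wy":0,"wz":0,"x":0,"y":0,"z":0,"fingers":0.01}
  ]
}}

```text
t: 4.57
position: [463.9, 54.9, 61.5]
tcp_rot: [1.0, 0.011, 0.007, 0.002]
ft_force: [-0.8, 0.2, 1.2]
grip_width: 13.6
```

>>> {"fn": "apply_moves", "kwargs": {
  "motion": [
    {"wx":0,"wy":0,"wz":0,"x":0,"y":-0.008,"z":0,"fingers":0.01},
    {"wx":0,"wy":0,"wz":0,"x":0,"y":-0.006,"z":0,"fingers":0.01},
    {"wx":0,"wy":0,"wz":0,"x":0,"y":-0.006,"z":0,"fingers":0.01},
    {"wx":0,"wy":0,"wz":0,"x":0,"y":-0.006,"z":0,"fingers":0.01},
    {"wx":0,"wy":0,"wz":0,"x":0,"y":-0.006,"z":0,"fingers":0.01},
    {"wx":0,"wy":0,"wz":0,"x":0,"y":-0.006,"z":0,"fingers":0.01}
  ]
}}

```text
t: 5.07
position: [463.0, 89.5, 61.4]
tcp_rot: [1.0, 0.011, 0.006, 0.004]
ft_force: [2.5, -19.4, 2.8]
grip_width: 32.5
```

Home contact (19 N, travel ≈ 138 mm). Release and rise for a check.

>>> {"fn": "apply_moves", "kwargs": {
  "motion": [
    {"wx":0,"wy":0,"wz":0,"x":0,"y":-0.002,"z":0,"fingers":0.01},
    {"wx":0,"wy":0,"wz":0,"x":0,"y":0,"z":0,"fingers":0.06},
    {"wx":0,"wy":0,"wz":0,"x":0,"y":0,"z":0,"fingers":0.06},
    {"wx":0,"wy":0,"wz":0,"x":0,"y":0,"z":0,"fingers":0.06},
    {"wx":0,"wy":0,"wz":0,"x":0,"y":0.005,"z":-0.03,"fingers":0.06},
    {"wx":0,"wy":0,"wz":0,"x":0,"y":0.005,"z":-0.03,"fingers":0.0},
    {"wx":0,"wy":0,"wz":0,"x":0,"y":0.005,"z":-0.03,"fingers":0.0},
    {"wx":0,"wy":0,"wz":0,"x":0,"y":0.005,"z":-0.03,"fingers":0.0},
    {"wx":0,"wy":0,"wz":0,"x":0,"y":0.01,"z":-0.02,"fingers":0.0},
    {"wx":0,"wy":0,"wz":0,"x":0,"y":0.01,"z":0,"fingers":0.0},
    {"wx":0,"wy":0,"wz":0,"x":0,"y":0,"z":0,"fingers":0.0}
  ]
}}

```text
t: 5.98
position: [461.1, 52.7, 205.1]
tcp_rot: [1.0, 0.012, 0.003, 0.005]
ft_force: [0.5, 0.2, -1.3]
grip_width: 23.3
```

Run:
```python
from h import *
o=get_obs(); print(o['position'],yaw(o)); im=shot('wrist','w2.png')
```

```text
[461.08177586  52.69395088 205.08839101] (np.float64(1.3691490546125276), array([ 0.34175761, -0.54972157]))
```

View pics/w2.png

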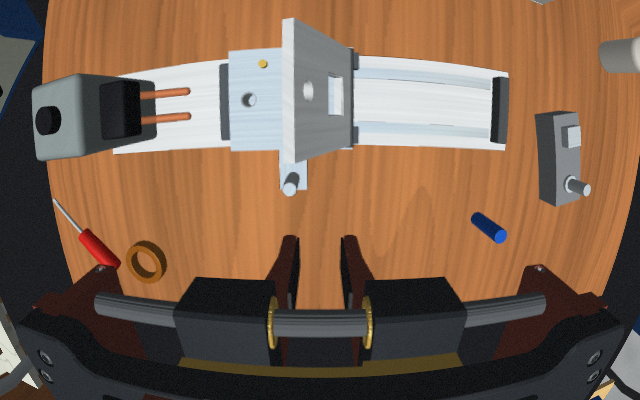

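The carriage is flush against the stop (boundary at column 229) and the lid is still open, hinge at column ~352 and top edge ~290. Post top is at (289,189) and the carriage hole at (249,100).

Run:
```python
from h import *
o=get_obs()
for n,u,v,z in [('post',289,187,74),('chole',249,100,50),('knob',584,190,77),('hingeNear',354,148,56)]: print(n,wonz(u,v,z,o).round(1))
p,d=wray(284,162,o); 
for X in(506,509): print('lid corner',(p+d*(X-p[0])/d[0]).round(0))
```

```text
post [472.3  79.3  74. ]
chole [552.4 120.9  50. ]
knob [ 481.6 -273.    77. ]
hingeNear [507.5  19.2  56. ]
lid corner [506.  77. 138.]
lid corner [509.  75. 156.]
```

>>> {"fn": "apply_moves", "kwargs": {
  "motion": [
    {"wx":0,"wy":0,"wz":0,"x":0.024,"y":0.012,"z":0,"fingers":0.0},
    {"wx":0,"wy":0,"wz":0,"x":0.024,"y":0.01,"z":0,"fingers":0.0},
    {"wx":0,"wy":0,"wz":0,"x":0.018,"y":0.008,"z":0,"fingers":0.0},
    {"wx":0,"wy":0,"wz":0,"x":0,"y":0,"z":0.01,"fingers":0.0},
    {"wx":0,"wy":0,"wz":0,"x":0,"y":0,"z":0.02,"fingers":0.0},
    {"wx":0,"wy":0,"wz":0,"x":0,"y":0,"z":0.02,"fingers":0.0},
    {"wx":0,"wy":0,"wz":0,"x":0,"y":0,"z":0.004,"fingers":0.0},
    {"wx":0,"wy":0,"wz":0,"x":0,"y":0,"z":0,"fingers":0.0}
  ]
}}

```text
t: 6.7
position: [522.3, 26.4, 137.1]
tcp_rot: [1.0, 0.011, -0.006, 0.004]
ft_force: [0.7, 0.7, 0.3]
grip_width: 0.8
```

>>> {"fn": "apply_moves", "kwargs": {
  "motion": [
    {"wx":0,"wy":0,"wz":0,"x":0.006,"y":-0.008,"z":-0.012,"fingers":0.0},
    {"wx":0,"wy":0,"wz":0,"x":0,"y":-0.01,"z":0,"fingers":0.0},
    {"wx":0,"wy":0,"wz":0,"x":0,"y":-0.01,"z":0.005,"fingers":0.0},
    {"wx":0,"wy":0,"wz":0,"x":0,"y":-0.01,"z":0.006,"fingers":0.0},
    {"wx":0,"wy":0,"wz":0,"x":0,"y":-0.008,"z":0.006,"fingers":0.0}
  ]
}}

```text
t: 7.12
position: [523.6, 75.6, 129.5]
tcp_rot: [1.0, 0.011, -0.008, 0.004]
ft_force: [0.3, -0.6, -0.4]
grip_width: 0.6
```

>>> {"fn": "apply_moves", "kwargs": {
  "motion": [
    {"wx":0,"wy":0,"wz":0,"x":0.003,"y":-0.005,"z":0.009,"fingers":0.0},
    {"wx":0,"wy":0,"wz":0,"x":0,"y":-0.004,"z":0.01,"fingers":0.0},
    {"wx":0,"wy":0,"wz":0,"x":0,"y":-0.002,"z":0.01,"fingers":0.0},
    {"wx":0,"wy":0,"wz":0,"x":0,"y":0,"z":0.007,"fingers":0.0},
    {"wx":0,"wy":0,"wz":0,"x":0,"y":0,"z":0,"fingers":0.0}
  ]
}}

```text
t: 7.53
position: [523.9, 90.5, 87.2]
tcp_rot: [1.0, 0.012, -0.01, 0.004]
ft_force: [0.5, 0.6, -0.2]
grip_width: 0.2
```

>>> {"fn": "apply_moves", "kwargs": {
  "motion": [
    {"wx":0,"wy":0,"wz":0,"x":0,"y":0,"z":0.004,"fingers":0.0},
    {"wx":0,"wy":0,"wz":0,"x":0,"y":0,"z":0.004,"fingers":0.0},
    {"wx":0,"wy":0,"wz":0,"x":0,"y":0,"z":0.002,"fingers":0.0},
    {"wx":0,"wy":0,"wz":0,"x":0,"y":0,"z":0.002,"fingers":0.0}
  ]
}}

```text
t: 7.87
position: [524.1, 90.5, 78.9]
tcp_rot: [1.0, 0.011, -0.01, 0.003]
ft_force: [-10.0, 0.5, 31.5]
grip_width: 0.3
```

>>> {"fn": "apply_moves", "kwargs": {
  "motion": [
    {"wx":0,"wy":0,"wz":0,"x":0,"y":0,"z":-0.006,"fingers":0.0},
    {"wx":0,"wy":0,"wz":0,"x":0,"y":0,"z":-0.02,"fingers":0.0},
    {"wx":0,"wy":0,"wz":0,"x":-0.01,"y":0,"z":-0.03,"fingers":0.0},
    {"wx":0,"wy":0,"wz":0,"x":-0.01,"y":0,"z":-0.03,"fingers":0.04},
    {"wx":0,"wy":0,"wz":0,"x":-0.01,"y":0,"z":-0.03,"fingers":0.06},
    {"wx":0,"wy":0,"wz":0,"x":0,"y":0,"z":0,"fingers":0.06},
    {"wx":0,"wy":0,"wz":0,"x":0,"y":0,"z":0,"fingers":0.06},
    {"wx":0,"wy":0,"wz":0,"x":0,"y":0,"z":0,"fingers":0.06}
  ]
}}

```text
t: 8.53
position: [496.5, 87.8, 201.7]
tcp_rot: [1.0, 0.009, -0.008, 0.003]
ft_force: [-0.5, -0.7, -0.4]
grip_width: 30.5
```

Run:
```python
from h import *
o=get_obs(); print(o['position'],yaw(o)); im=shot('wrist','w3.png'); shot('top','top1.png')
np.save('o3.npy',o,allow_pickle=True)
```

```text
[496.47156155  87.75999345 201.704415  ] (np.float64(1.012852187932379), array([-0.96667524, -0.33610053]))
```

View pics/w3.png

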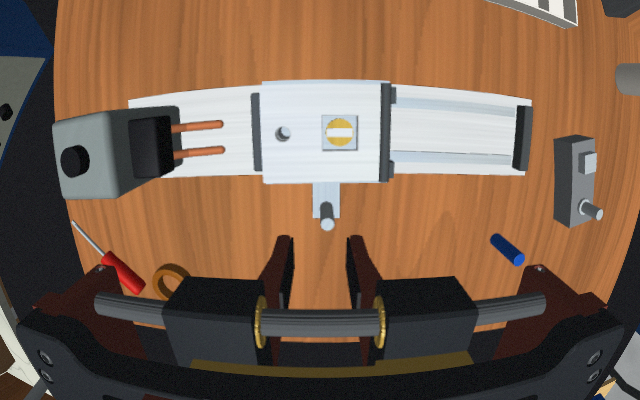

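Lid is down: hole at about (283,133), window (340,131), post top (327,224), knob (598,213). I'll refine the hole numerically.

Run:
```python
from h import *
o=np.load('o3.npy',allow_pickle=True).item(); im=cv2.imread('pics/w3.png'); g=cv2.cvtColor(im,6)
def cen(x0,y0,x1,y1,t):
    m=(g[y0:y1,x0:x1]<t).astype(np.uint8); n,l,s,c=cv2.connectedComponentsWithStats(m); k=1+np.argmax(s[1:,4]); return c[k]+[x0,y0], s[k]
print(g[133,268:300]); 
h,s=cen(272,122,296,146,205); print('hole',h,s,wonz(*h,65,o).round(1))
# window: not white: 
w,s=cen(312,106,368,160,205); print('win',w,s)
for n,u,v,z in [('post',327.5,223,74),('win',339.5,132,62.5),('knob',598,213,77),('lidcornL',262,82,65),('lidcornL2',263,181,65)]: print(n,wonz(u,v,z,o).round(1))
t=cv2.imread('pics/top1.png'); cv2.imwrite('pics/top1c.png',cv2.resize(t[175:250,240:440],None,fx=4,fy=4,interpolation=2))
```

```text
[229 228 229 229 229 227 211 150 132 119  93  75  78  98 155 197 209 208
 209 208 208 206 209 223 230 231 229 230 230 229 231 232]
hole [281.33908046 134.29310345] [  3   4  16  16 174] [552.5 121.6  65. ]
win [341.06510417 132.57942708] [  9   9  38  37 768]
post [471.3  78.2  74. ]
win [555.1  69.1  62.5]
knob [ 483.7 -275.7   77. ]
lidcornL [600.3 139.2  65. ]
lidcornL2 [508.7 139.3  65. ]
```

View pics/top1c.png

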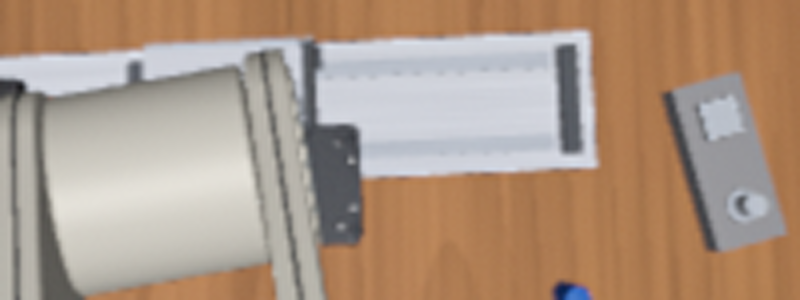

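Carriage-home hole is at about (553.5,120.7) and the pin at about (483,-275). Moving over the pin while correcting the tilt.

>>> {"fn": "apply_moves", "kwargs": {
  "motion": [
    {"wx":0.34,"wy":0.97,"wz":-0.5,"x":0,"y":0.02,"z":0,"fingers":0.06},
    {"wx":0,"wy":0,"wz":0,"x":-0.002,"y":0.035,"z":0,"fingers":0.06},
    {"wx":0,"wy":0,"wz":0,"x":-0.002,"y":0.035,"z":0,"fingers":0.06},
    {"wx":0,"wy":0,"wz":0,"x":-0.002,"y":0.035,"z":0,"fingers":0.06},
    {"wx":0,"wy":0,"wz":0,"x":-0.002,"y":0.035,"z":0,"fingers":0.06},
    {"wx":0,"wy":0,"wz":0,"x":-0.002,"y":0.035,"z":0,"fingers":0.06},
    {"wx":0,"wy":0,"wz":0,"x":-0.002,"y":0.035,"z":0,"fingers":0.06},
    {"wx":0,"wy":0,"wz":0,"x":-0.002,"y":0.035,"z":0,"fingers":0.06},
    {"wx":0,"wy":0,"wz":0,"x":-0.002,"y":0.035,"z":0,"fingers":0.06},
    {"wx":0,"wy":0,"wz":0,"x":-0.002,"y":0.02,"z":0,"fingers":0.06},
    {"wx":0,"wy":0,"wz":0,"x":0,"y":0,"z":0,"fingers":0.06},
    {"wx":0,"wy":0,"wz":0,"x":0,"y":0,"z":0,"fingers":0.06}
  ]
}}

```text
t: 9.63
position: [482.1, -246.5, 183.2]
tcp_rot: [1.0, 0.015, -0.012, -0.004]
ft_force: [0.4, -0.7, -0.1]
grip_width: 59.9
```

Run:
```python
from h import *
o=get_obs(); print(o['position'],yaw(o)); im=shot('wrist','w4.png'); np.save('o4.npy',o,allow_pickle=True)
```

```text
[ 482.09452877 -246.51474825  183.15305566] (np.float64(1.6840915451947882), array([-1.4235868,  0.4247842]))
```

View pics/w4.png

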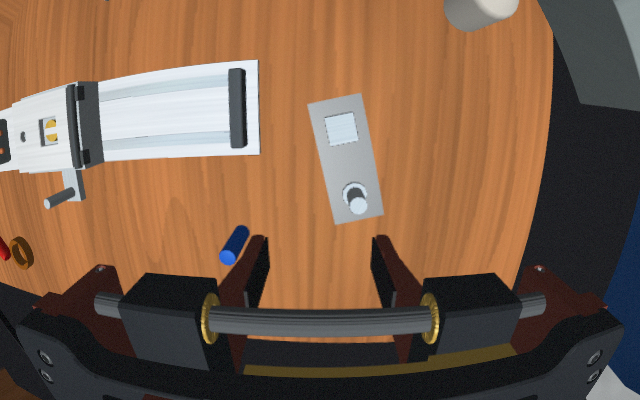

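Run:
```python
from h import *
o=np.load('o4.npy',allow_pickle=True).item()
for n,u,v,z in [('knob',358,206,77),('collar',354,193,45),('plug',342,129,54),('standc1',307,104,40),('c2',361,94,40),('c3',384,214,40),('c4',335,224,40)]: print(n,wonz(u,v,z,o).round(1))
```

```text
knob [ 481.1 -279.3   77. ]
collar [ 483.  -278.9   45. ]
plug [ 543.5 -264.1   54. ]
standc1 [ 564.3 -232.4   40. ]
c2 [ 575.5 -281.    40. ]
c3 [ 460.8 -311.    40. ]
c4 [ 448.7 -262.6   40. ]
```

>>> {"fn": "apply_moves", "kwargs": {
  "motion": [
    {"wx":-0.4,"wy":1.4,"wz":0,"x":0,"y":0.024,"z":0.01,"fingers":0.06},
    {"wx":0,"wy":0,"wz":0,"x":0,"y":0,"z":0,"fingers":0.06},
    {"wx":0,"wy":0,"wz":0,"x":0,"y":0,"z":0,"fingers":0.06}
  ]
}}

```text
t: 9.93
position: [482.6, -266.4, 170.8]
tcp_rot: [1.0, 0.017, -0.001, -0.002]
ft_force: [-0.5, 0.5, -0.2]
grip_width: 60.2
```

>>> {"fn": "apply_moves", "kwargs": {
  "motion": [
    {"wx":0,"wy":0,"wz":0,"x":-0.001,"y":0.013,"z":0.02,"fingers":0.06},
    {"wx":0,"wy":0,"wz":0,"x":0,"y":0,"z":0.025,"fingers":0.06},
    {"wx":0,"wy":0,"wz":0,"x":0,"y":0,"z":0.02,"fingers":0.06},
    {"wx":0,"wy":0,"wz":0,"x":0,"y":0,"z":0.01,"fingers":0.06},
    {"wx":0,"wy":0,"wz":0,"x":0,"y":0,"z":0,"fingers":0.06},
    {"wx":0,"wy":0,"wz":0,"x":0,"y":0,"z":0,"fingers":0.06}
  ]
}}

```text
t: 10.43
position: [484.2, -271.5, 94.7]
tcp_rot: [1.0, 0.021, -0.002, -0.003]
ft_force: [0.3, 0.1, 0.8]
grip_width: 59.9
```

Run:
```python
from h import *
o=get_obs(); print(o['position'],yaw(o))
```

```text
[ 484.18727792 -271.52931094   94.70169071] (np.float64(2.361079386680533), array([-0.19248662,  0.28639484]))
```

>>> {"fn": "apply_moves", "kwargs": {
  "motion": [
    {"wx":0,"wy":0,"wz":0.8,"x":-0.003,"y":0.008,"z":0.0,"fingers":0.06},
    {"wx":0,"wy":0,"wz":0,"x":0,"y":0,"z":0.015,"fingers":0.06},
    {"wx":0,"wy":0,"wz":0,"x":0,"y":0,"z":0.008,"fingers":0.04},
    {"wx":0,"wy":0,"wz":0,"x":0,"y":0,"z":0,"fingers":0.03},
    {"wx":0,"wy":0,"wz":0,"x":0,"y":0,"z":0,"fingers":0.03}
  ]
}}

```text
t: 10.85
position: [484.1, -280.9, 75.8]
tcp_rot: [1.0, 0.014, 0.001, -0.001]
ft_force: [-0.2, -0.5, 0.2]
grip_width: 43.5
```

>>> {"fn": "apply_moves", "kwargs": {
  "motion": [
    {"wx":0,"wy":0,"wz":0,"x":-0.003,"y":-0.001,"z":0.008,"fingers":0.03},
    {"wx":0,"wy":0,"wz":0,"x":0,"y":0,"z":0,"fingers":0.03},
    {"wx":0,"wy":0,"wz":0,"x":0,"y":0,"z":0,"fingers":0.03},
    {"wx":0,"wy":0,"wz":0,"x":0,"y":0,"z":0,"fingers":0.03}
  ]
}}

```text
t: 11.18
position: [481.6, -280.8, 69.1]
tcp_rot: [1.0, 0.013, 0.002, 0.0]
ft_force: [-0.2, 0.1, 0.1]
grip_width: 29.9
```

Run:
```python
from h import *
o=get_obs(); print(o['position'],yaw(o),o['grip_width'],o['ft_force'])
```

```text
[ 481.58898728 -280.77139017   69.12266433] (np.float64(1.5082781257201143), array([ 0.26109017, -0.00133151])) 29.91140658795815 [-0.21593343  0.06161886  0.13813597]
```

Well aligned. Grip firmly.

>>> {"fn": "apply_moves", "kwargs": {
  "motion": [
    {"wx":0,"wy":0,"wz":0,"x":0,"y":0,"z":0,"fingers":0.01},
    {"wx":0,"wy":0,"wz":0,"x":0,"y":0,"z":0,"fingers":0.005},
    {"wx":0,"wy":0,"wz":0,"x":0,"y":0,"z":0,"fingers":0.0},
    {"wx":0,"wy":0,"wz":0,"x":0,"y":0,"z":0,"fingers":0.0},
    {"wx":0,"wy":0,"wz":0,"x":0,"y":0,"z":0,"fingers":0.0},
    {"wx":0,"wy":0,"wz":0,"x":0,"y":0,"z":0,"fingers":0.0}
  ],
  "squeeze": 45
}}

```text
t: 11.68
position: [481.7, -280.3, 69.6]
tcp_rot: [1.0, 0.013, 0.002, -0.0]
ft_force: [0.1, -0.5, -0.2]
grip_width: 15.4
```

>>> {"fn": "apply_moves", "kwargs": {
  "motion": [
    {"wx":0,"wy":0,"wz":0,"x":0,"y":0,"z":-0.01,"fingers":0.0},
    {"wx":0,"wy":0,"wz":0,"x":0,"y":0,"z":-0.02,"fingers":0.0},
    {"wx":0,"wy":0,"wz":0,"x":0,"y":0,"z":-0.025,"fingers":0.0},
    {"wx":0,"wy":0,"wz":0,"x":0,"y":0,"z":-0.025,"fingers":0.0},
    {"wx":0,"wy":0,"wz":0,"x":0,"y":0,"z":-0.02,"fingers":0.0},
    {"wx":0,"wy":0,"wz":0,"x":0.004,"y":-0.015,"z":-0.005,"fingers":0.0},
    {"wx":0,"wy":0,"wz":0,"x":0.006,"y":-0.03,"z":0,"fingers":0.0},
    {"wx":0,"wy":0,"wz":0,"x":0.006,"y":-0.03,"z":0,"fingers":0.0},
    {"wx":0,"wy":0,"wz":0,"x":0.006,"y":-0.03,"z":0,"fingers":0.0},
    {"wx":0,"wy":0,"wz":0,"x":0.006,"y":-0.03,"z":0,"fingers":0.0},
    {"wx":0,"wy":0,"wz":0,"x":0.006,"y":-0.03,"z":0,"fingers":0.0},
    {"wx":0,"wy":0,"wz":0,"x":0.006,"y":-0.03,"z":0,"fingers":0.0}
  ]
}}

```text
t: 12.68
position: [519.2, -84.5, 188.7]
tcp_rot: [1.0, 0.008, 0.007, 0.003]
ft_force: [0.6, -1.1, -0.8]
grip_width: 15.1
```

>>> {"fn": "apply_moves", "kwargs": {
  "motion": [
    {"wx":0,"wy":0,"wz":-0.6,"x":0.006,"y":-0.03,"z":0,"fingers":0.0},
    {"wx":0,"wy":0,"wz":0,"x":0.006,"y":-0.03,"z":0,"fingers":0.0},
    {"wx":0,"wy":0,"wz":0,"x":0.006,"y":-0.03,"z":0,"fingers":0.0},
    {"wx":0,"wy":0,"wz":0,"x":0.006,"y":-0.03,"z":0,"fingers":0.0},
    {"wx":0,"wy":0,"wz":0,"x":0.005,"y":-0.025,"z":0,"fingers":0.0},
    {"wx":0,"wy":0,"wz":0,"x":0.003,"y":-0.015,"z":0,"fingers":0.0},
    {"wx":0,"wy":0,"wz":0,"x":0.002,"y":-0.01,"z":0,"fingers":0.0},
    {"wx":0,"wy":0,"wz":0,"x":0,"y":0,"z":0,"fingers":0.0},
    {"wx":0,"wy":0,"wz":0,"x":0,"y":0,"z":0,"fingers":0.0}
  ]
}}

```text
t: 13.43
position: [550.6, 99.9, 195.4]
tcp_rot: [1.0, 0.017, 0.011, 0.003]
ft_force: [-0.6, -0.6, -0.7]
grip_width: 15.1
```

Run:
```python
from h import *
o=get_obs(); print(o['position'],yaw(o),o['grip_width'],o['ft_force'])
```

```text
[550.55481838  99.9153931  195.37573464] (np.float64(1.929693526439891), array([ 1.29211464, -0.31163918])) 15.050596200968489 [-0.58942191 -0.59806656 -0.70579535]
```

>>> {"fn": "apply_moves", "kwargs": {
  "motion": [
    {"wx":0.3,"wy":-1.3,"wz":0.4,"x":0.003,"y":0,"z":0.015,"fingers":0.0},
    {"wx":0,"wy":0,"wz":0,"x":0,"y":0,"z":0.02,"fingers":0.0},
    {"wx":0,"wy":0,"wz":0,"x":0,"y":0,"z":0.005,"fingers":0.0},
    {"wx":0,"wy":0,"wz":0,"x":0,"y":0,"z":0,"fingers":0.0},
    {"wx":0,"wy":0,"wz":0,"x":0,"y":0,"z":0,"fingers":0.0}
  ]
}}

```text
t: 13.85
position: [554.2, 95.1, 156.4]
tcp_rot: [1.0, 0.011, 0.0, 0.001]
ft_force: [0.0, -0.7, -0.2]
grip_width: 15.0
```

Run:
```python
from h import *
o=get_obs(); print(o['position'],yaw(o)); im=shot('wrist','w5.png'); np.save('o5.npy',o,allow_pickle=True)
x0,y0=220,120; c=cv2.resize(im[y0:y0+150,x0:x0+200],None,fx=4,fy=4,interpolation=2); cv2.imwrite('pics/w5c.png',c)
```

```text
[554.16173385  95.14770714 156.38817431] (np.float64(1.286979975450087), array([ 0.02804965, -0.08894211]))
```

View pics/w5c.png

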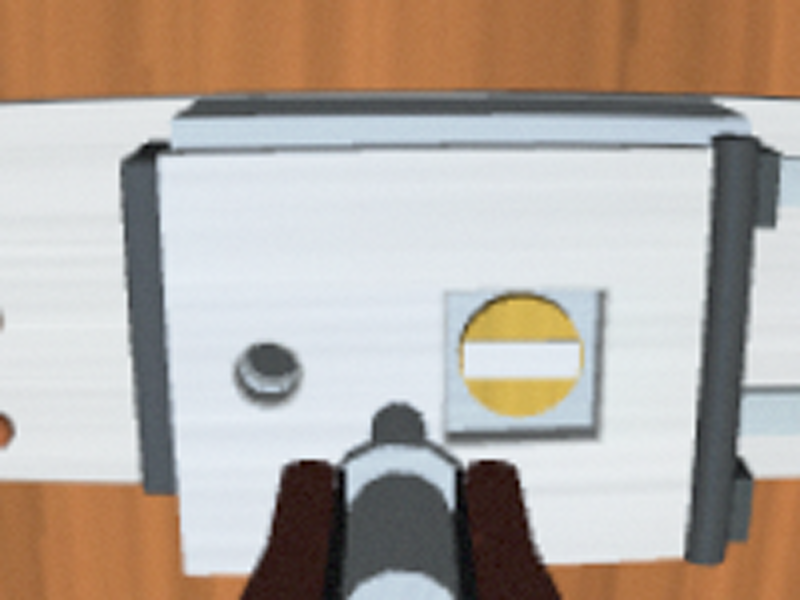

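Clear view: lid hole centre at crop (268.5,373), pin shank at column 398 with foot edge at row 403 and the collar's far edge at row ~440.

Run:
```python
from h import *
o=np.load('o5.npy',allow_pickle=True).item()
F=lambda x,y:(220+(x+.5)/4-.5,120+(y+.5)/4-.5)
tz=o['position'][2]-65.6
for n,x,y,z in [('hole',268.5,373,65),('foot far edge',398,403,tz),('collar bot far',400,438,tz+36),('collar top far',400,446,tz+41),('collarL',338,480,tz+41),('collarR',468,480,tz+41)]: print(n,wonz(*F(x,y),z,o).round(1))
print(o['position'],tz)
```

```text
hole [553.1 120.5  65. ]
foot far edge [556.9  94.5  90.8]
collar bot far [564.7  94.4 126.8]
collar top far [565.4  94.4 131.8]
collarL [559.7 103.5 131.8]
collarR [560.2  84.2 131.8]
[554.16173385  95.14770714 156.38817431] 90.78817431310469
```

>>> {"fn": "apply_moves", "kwargs": {
  "motion": [
    {"wx":0,"wy":0,"wz":0,"x":0.0003,"y":-0.013,"z":0.005,"fingers":0.0},
    {"wx":0,"wy":0,"wz":0,"x":0.0003,"y":-0.007,"z":0.005,"fingers":0.0},
    {"wx":0,"wy":0,"wz":0,"x":0,"y":0,"z":0,"fingers":0.0},
    {"wx":0,"wy":0,"wz":0,"x":0,"y":0,"z":0,"fingers":0.0}
  ]
}}

```text
t: 14.23
position: [555.7, 116.8, 148.1]
tcp_rot: [1.0, 0.011, 0.002, 0.0]
ft_force: [0.6, -1.1, -0.8]
grip_width: 15.3
```

Run:
```python
from h import *
o=get_obs(); print(o['position'],yaw(o),o['grip_width'],o['ft_force'])
```

```text
[555.68636243 116.77926445 148.13922431] (np.float64(1.2061668480803818), array([ 0.271339  , -0.04538331])) 15.31068243381095 [ 0.55062504 -1.1197651  -0.78707859]
```

>>> {"fn": "apply_moves", "kwargs": {
  "motion": [
    {"wx":0,"wy":0,"wz":0,"x":-0.0014,"y":-0.0043,"z":0.008,"fingers":0.0},
    {"wx":0,"wy":0,"wz":0,"x":0,"y":0,"z":0,"fingers":0.0},
    {"wx":0,"wy":0,"wz":0,"x":0,"y":0,"z":0,"fingers":0.0}
  ]
}}

```text
t: 14.48
position: [554.2, 122.3, 139.8]
tcp_rot: [1.0, 0.011, 0.003, 0.0]
ft_force: [-0.0, 0.1, -0.5]
grip_width: 15.1
```

Run:
```python
from h import *
o=get_obs(); print(o['position'],yaw(o),o['grip_width'],o['ft_force'])
```

```text
[554.19996303 122.32677811 139.76635235] (np.float64(1.292506521686177), array([ 0.31883698, -0.03920717])) 15.136553633872603 [-0.00116568  0.12791968 -0.46696685]
```

>>> {"fn": "apply_moves", "kwargs": {
  "motion": [
    {"wx":0,"wy":0,"wz":0,"x":0,"y":0.0012,"z":0.003,"fingers":0.0},
    {"wx":0,"wy":0,"wz":0,"x":0,"y":0,"z":0.004,"fingers":0.0},
    {"wx":0,"wy":0,"wz":0,"x":0,"y":0,"z":0.004,"fingers":0.0},
    {"wx":0,"wy":0,"wz":0,"x":0,"y":0,"z":0.003,"fingers":0.0},
    {"wx":0,"wy":0,"wz":0,"x":0,"y":0,"z":0,"fingers":0.0}
  ]
}}

```text
t: 14.9
position: [554.1, 120.7, 124.1]
tcp_rot: [1.0, 0.011, 0.003, 0.0]
ft_force: [0.1, -1.1, -1.1]
grip_width: 15.2
```

>>> {"fn": "apply_moves", "kwargs": {
  "motion": [
    {"wx":0,"wy":0,"wz":0,"x":0,"y":0,"z":0.005,"fingers":0.0},
    {"wx":0,"wy":0,"wz":0,"x":0,"y":0,"z":0.005,"fingers":0.0},
    {"wx":0,"wy":0,"wz":0,"x":0,"y":0,"z":0.005,"fingers":0.0},
    {"wx":0,"wy":0,"wz":0,"x":0,"y":0,"z":0.003,"fingers":0.0},
    {"wx":0,"wy":0,"wz":0,"x":0,"y":0,"z":0,"fingers":0.0}
  ]
}}

```text
t: 15.32
position: [553.8, 120.4, 103.8]
tcp_rot: [1.0, 0.011, 0.002, 0.0]
ft_force: [0.2, -0.2, -0.3]
grip_width: 15.3
```

Run:
```python
from h import *
o=get_obs(); print(o['position'],yaw(o),o['grip_width'],o['ft_force'])
```

```text
[553.75509046 120.43362541 103.78009155] (np.float64(1.2551443342967765), array([ 0.2226696 , -0.05301569])) 15.291063315724001 [ 0.21381214 -0.24820975 -0.25882874]
```

Tip is ~12 mm into the carriage hole with no side load. Continue down to the collar.

>>> {"fn": "apply_moves", "kwargs": {
  "motion": [
    {"wx":0,"wy":0,"wz":0,"x":0,"y":0,"z":0.004,"fingers":0.0},
    {"wx":0,"wy":0,"wz":0,"x":0,"y":0,"z":0.004,"fingers":0.0},
    {"wx":0,"wy":0,"wz":0,"x":0,"y":0,"z":0.002,"fingers":0.0},
    {"wx":0,"wy":0,"wz":0,"x":0,"y":0,"z":0.002,"fingers":0.0},
    {"wx":0,"wy":0,"wz":0,"x":0,"y":0,"z":0.001,"fingers":0.0}
  ]
}}

```text
t: 15.73
position: [554.2, 120.9, 90.3]
tcp_rot: [1.0, 0.011, 0.002, 0.0]
ft_force: [-1.3, 0.6, 5.8]
grip_width: 15.3
```

>>> {"fn": "apply_moves", "kwargs": {
  "motion": [
    {"wx":0,"wy":0,"wz":0,"x":0,"y":0,"z":0.002,"fingers":0.0},
    {"wx":0,"wy":0,"wz":0,"x":0,"y":0,"z":0.002,"fingers":0.0},
    {"wx":0,"wy":0,"wz":0,"x":0,"y":0,"z":0.002,"fingers":0.0}
  ]
}}

```text
t: 15.98
position: [554.6, 121.1, 89.0]
tcp_rot: [1.0, 0.011, 0.002, 0.0]
ft_force: [-9.5, -0.9, 27.5]
grip_width: 15.4
```

Run:
```python
from h import *
o=get_obs(); print(o['position'],yaw(o),o['grip_width'],o['ft_force'],abs(o['qvel']).max())
```

```text
[554.57238584 121.09023734  89.00481741] (np.float64(1.2680203183750032), array([ 0.27357301, -0.01976735])) 15.419998515695168 [-9.54645048 -0.94828136 27.49101461] 0.003112805743383747
```

Run:
```python
from h import *
for i in range(6): im=read_camera('wrist')
o=get_obs(); print(o['t'],o['position'],o['ft_force'],o['grip_width'],abs(o['qvel']).max())
cv2.imwrite('pics/w6.png',cv2.resize(im[110:290,200:440],None,fx=3.2,fy=3.2,interpolation=2))
```

```text
16.2833 [554.48051293 121.08542998  89.02303889] [-9.0995509  -0.15843323 24.60308874] 14.982153335779198 0.0028739005135339766
```

View pics/w6.png

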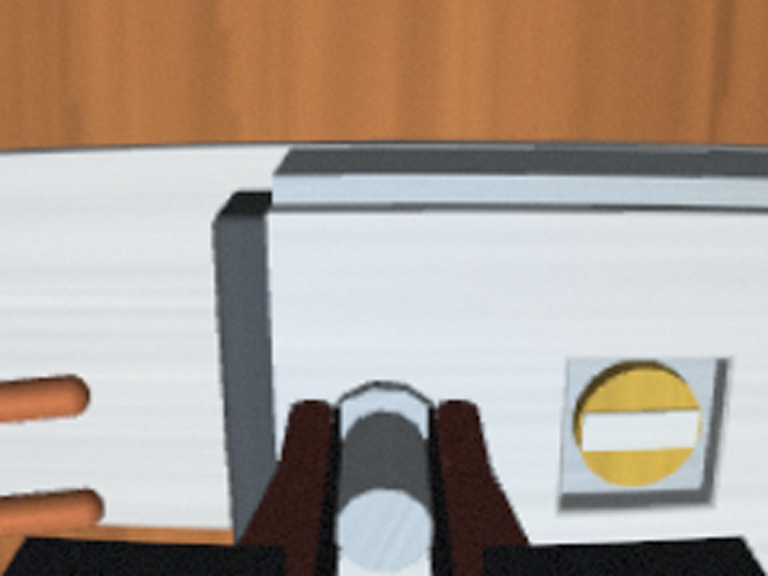

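The picture shows the carriage tight against the stop (column ~270) with no gap, the collar seated on the lid at (385,395), and the fingertips on the knob above it. Handing in.

```bash
python3 -c "
from h import *
print(job_done()); o=get_obs(); print(o['t'],o['position'],o['ft_force'])"
```

```text
the job is handed in; nothing more can be done
None
the job is handed in; nothing more can be done
```

The job was handed in at about 16.3 s of the 70 s allowed. All three steps were done in order, and the arm is still holding the pin pressed down. No verdict is reported, so success is not confirmed.

- **Carriage:** I gripped it by its post and slid it about 138 mm with the lid open, until it met the stop at 19 N. The last picture shows it still tight against the stop.
- **Lid:** I pushed it down with closed fingertips to the shut height, with the tips at 60 mm above the table and a peak of about 31 N.
- **Pin:** It went through both holes with almost no side force.
- **Last checks:**
  - The arm is steady, with about 25 N pressing down and 9 N sideways.
  - The pin tip is about 26.6 mm below the carriage top, worked out from the arm's position and the height at which I gripped the pin.
  - The tool is tilted by less than 0.01 rad.
  - The fingertips are about 10 mm above the lid, so only the pin should be touching the jig.

**Not settled:** separate position readings of the same thing disagreed by up to about 5 mm. For the pin I settled this by taking pin and hole from one close picture before inserting it. The lid angle was judged only from height and force. I did not check the other objects afterwards, but there was no unexpected contact force in any reading.

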